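# Release the ratchet board clamp and move the amplifier board to the yellow tray

### The job

Lift the orange pawl tab so that the blue clamp bar springs fully back, with the red board still in its seat. Then take the red board with the black heat sink out of the fixture and set it down, not dropped, flat on the floor of the yellow tray, not the white one.

Things in the scene. Friction and masses are not known exactly. Their poses are not given: they have to be found in the camera images.
- pawl_tab (a point): Middle of the pawl's orange upright tab, 12 (y) x 20 (x) x 36 mm tall, 58 mm above the bench; x is the way the bar slides back. The pawl swings up about a y axis 68 mm along +x and 31 mm below this point, so the tab also drifts to +x (5 mm per 12 mm up). 8 mm up frees the bar, 25 mm is in range; under 8 N, falls back when let go. Beside it (25 mm in y) nothing tops 31 mm above the bench.
- clamp_bar (a joint): Slide of the blue clamp bar (jaw 90 mm wide, its lip 8 mm over the board's edge), in m: 0 clamped, 0.032 fully back. While the pawl is held up a spring of about 7 N drives it back from the board within 1 s and then keeps it there; if the pawl drops earlier it catches the next tooth (8 mm apart).
- board: Red board 100 (x) x 80 (y) x 3 mm, up to 0.25 kg; origin at centre of underside, z up. Starts 18 mm above the bench, its x as the fixture's (to the clamp bar). Black heat sink in the middle, 44 (x) x 30 (y) mm, top 45 mm over the underside: grip its 30 mm width about 33 mm over the underside. Parts beside those faces are under 10 mm high. With the bar back it lifts straight up.
- yellow_tray: Low yellow tray fixed on the bench, 160 (x) x 170 (y) mm outside, walls 4 mm thick and 12 mm high, floor 4 mm thick. Origin at the centre of its underside, on the bench. A like white tray with a green board in it stands on the fixture's other side.
There are look-alikes about, which are no part of the job. Of the things that look like the board, the largest one is meant.

How it is judged:
By the outcome, as a careful person would: the job done as asked, in the order asked, and still so for the second after the job is handed in, with the robot touching nothing.
It also fails if it takes over 42 s, if anything falls off the work surface, if the arm or the gripper's body presses on something with over 40 N, if the wrist force passes 120 N, or if a joint passes its speed limit or range.

### The arm

A 6-joint arm with a two-finger parallel gripper is mounted at the origin on the work surface. World frame = base frame: x ahead of the robot, y to its left, z up, the work surface at z = 0. Lengths are in mm, angles in rad, forces in N, time in s.
With the tool pointing down it reaches from about 275 to 1000 mm from the base axis. Payload 8.4 kg.
Tool frame: the origin (TCP) lies on the centre line of the jaws, within the pads' length; the fingertips stand 14 mm ahead of it and the grasp point (between the pads) lies 5 mm behind it; z points along the fingers, y is the line along which they close (so a half turn about z gives the same grasp; the last joint's range is limited). The gripper opens to 85 mm and grips with 20 to 120 N. Pads are 22 mm wide; open, the fingers measure 114 mm over their backs; the gripper's body (76 mm by 85 mm) begins 54 mm behind the grasp point. The pads swing forward as they close: fully open they stand 13 mm farther back than shut.
Start: joints at [1.186, 0.353, 1.633, -0, 1.155, -0.002], TCP at [233.448, 579.767, 245.281] pointing down, gripper open.
Joint ranges: [-2.63, 2.63], [-0.92, 2.1], [0.06, 2.66], [-1.3, 4.44], [0, 2.69], [-3.02, 3.02]. Speed limits (rad/s): [2.22, 2.22, 2.79, 3.14, 3.14, 3.14].

### API

Orientations are given as [roll, pitch, yaw] about the fixed x, y, z axes, in that order (R = Rz(yaw) Ry(pitch) Rx(roll)).
In Python, from rig import r gives the robot as it stands.
- The arm moves only by the tool step_arm, never from a script. Its argument "plan" is text: rows parted by semicolons, each of 7 numbers parted by spaces: the turn, a rotation vector about the world's x, y, z in degrees, then the shift along the world's x, y, z in mm, then the closure in counts, from 0 (fully open) to 255 (shut). In form: rx ry rz x y z hand; .... A call has 1 to 8 rows; each row is the pose to reach, as a shift and turn from the pose commanded when the call began; what a row does not reach only later rows make up. A row lasts 1/10 s, in which the tool goes at most 50 mm and 8.59 degrees, less where a joint would pass 70% of its speed; a pose out of reach is approached as far as the arm can. A call with a gripper value outside its range is refused whole. The fingers move at their own pace and stop on an object; "force" is the grip in N (left out, the last holds). Time passes only in rows, so rows that repeat a pose let the fingers close. It gives the time, the measured TCP pose, the force, the opening and the grip force at its end, in the units of the state.
- r.sense(): the state, without advancing time (a new reading comes with each control period).
- r.grab_frame(name): name is "side" or "top"; returns (picture, depth): 420x560x3 uint8, red, green, blue; 420x560 float32, mm along the optical axis (not along the pixel's ray), 0 where there is no reading.
- r.get_calibration(name): a dict with "K" (3x3 intrinsics, pixels), "world_from_camera" (4x4, takes a point from camera to world coordinates). Camera axes: x right, y down, z forward; pixel columns grow to the right and rows downward; lengths in mm; the calibration is good to about 2 mm. A picture is of the moment at which its call begins. get_calibration takes no time and is no camera call.
- r.sign_off(): hands the job in; it is judged then, once.
The state is a dict: "clock": time; "qpos": joint angles; "qvel": joint speeds; "joint_efforts": joint torques, N m; "eef_pos": TCP position; "tcp_rot": TCP orientation; "contact_force": force on the tool from outside, world axes, zero at the start; "wrist_torque": the same for the moment, N m; "opening": opening from 0.0 (shut) to 1.0 (fully open); "grasp_force": force on a finger pad.
Only numpy, scipy, OpenCV 4.12 (cv2) and the standard library are available. Lean on these libraries where they do the work, as an engineer would, in place of code of your own. Each camera call takes 0.05 s, during which the arm holds its last target. There are 200 camera calls.

## Working session

There is one attempt and no reset: what is moved stays moved. The work goes in short steps, Python scripts to look and compute and a tool call to move; the robot and the scene stay as the last step left them, time stands still between calls to the robot, and variables do not carry over. Pictures are saved under pics/ and viewed, at most 10 in all, crops included, and the job is handed in when it is done.

Besides the shell and the picture viewer there is one more tool, called after "Emit:" in YAML: its name, and indented under it one key for each argument. step_arm: Moves the arm, as the interface text tells. Its arguments: {"type":"object","properties":{"plan":{"type":"string"},"force":{"type":"number"}},"required":["plan"]}

```bash
mkdir -p pics; cat > h.py <<'E'
from rig import r
import numpy as np, cv2
def save(n,f,crop=None,s=1):
    p,d=r.grab_frame(n); np.savez('pics/%s.npz'%f,p=p,d=d)
    cv2.imwrite('pics/%s.png'%f,p[:,:,::-1]); return p,d
def crop(f,u0,v0,u1,v1,s,out):
    p=np.load('pics/%s.npz'%f)['p'][v0:v1,u0:u1,::-1]
    cv2.imwrite('pics/%s.png'%out,cv2.resize(p,None,fx=s,fy=s,interpolation=cv2.INTER_CUBIC))
def w(n,d,u,v,z=None):
    c=r.get_calibration(n);K=np.array(c['K']);T=np.array(c['world_from_camera'])
    ray=np.linalg.inv(K)@[u,v,1]
    if z is None: q=ray*d[int(round(v)),int(round(u))]
    else:
        k=T[:3,:3]@ray; q=ray*((z-T[2,3])/k[2])
    return (T[:3,:3]@q+T[:3,3]).round(1)
E
python3 - <<'E'
from h import *
a,_=save('top','t0');b,_=save('side','s0')
print(r.sense())
for n in('top','side'):print(r.get_calibration(n))
E
```

```text
{'clock': 0.1, 'qpos': array([ 1.18559491e+00,  3.53586642e-01,  1.63404006e+00, -1.33966880e-05,
        1.15521482e+00, -2.41140818e-03]), 'qvel': array([-0.00038417, -0.00174927, -0.00195872,  0.0009569 , -0.00080236,
        0.00069911]), 'joint_efforts': array([-1.39259711e-03, -6.06354904e+01, -3.42816639e+01,  3.94667850e-06,
        3.95844720e-03,  2.87200578e-05]), 'eef_pos': array([233.30237954, 579.38797531, 244.64033932]), 'tcp_rot': array([-3.14034377e+00,  9.23807510e-06,  2.75880807e+00]), 'contact_force': array([ 0.17078433,  0.34146499, -0.39984304]), 'wrist_torque': array([ 0.04740536, -0.02807889,  0.01210512]), 'grasp_force': 0.0, 'opening': 0.9991834411634346}
{'K': array([[391.55958274,   0.        , 284.43777363],
       [  0.        , 391.55958274, 201.18930666],
       [  0.        ,   0.        ,   1.        ]]), 'world_from_camera': array([[ 1.26438226e-02, -9.98913142e-01,  4.48627849e-02,
         4.38433287e+02],
       [-9.99058957e-01, -1.07586041e-02,  4.20173008e-02,
        -1.71430979e+01],
       [-4.14889730e-02, -4.53518263e-02, -9.98109151e-01,
         8.70487626e+02],
       [ 0.00000000e+00,  0.00000000e+00,  0.00000000e+00,
         1.00000000e+00]])}
{'K': array([[522.33490629,   0.        , 274.76596804],
       [  0.        , 522.33490629, 211.8557615 ],
       [  0.        ,   0.        ,   1.        ]]), 'world_from_camera': array([[ 9.80501207e-01, -1.54669257e-01,  1.21222123e-01,
         3.88023078e+02],
       [-1.95928580e-01, -7.21885125e-01,  6.63697113e-01,
        -6.07320018e+02],
       [-1.51450920e-02, -6.74506699e-01, -7.38113365e-01,
         7.45374255e+02],
       [ 0.00000000e+00,  0.00000000e+00,  0.00000000e+00,
         1.00000000e+00]])}
```

View pics/t0.png

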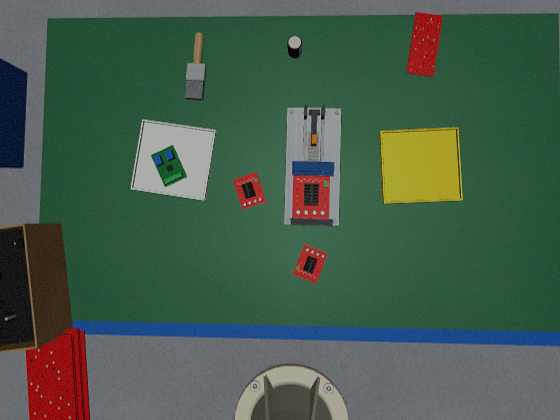

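View pics/s0.png

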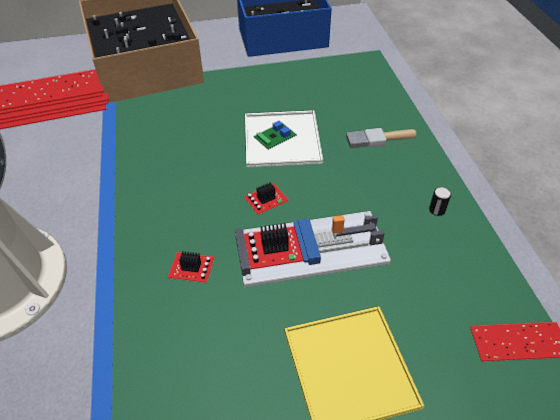

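Top view: the candidates for the board are the fixture's (311,198) and the loose small ones at (249,190) and (310,263). The plain red plates are at (425,45) and (55,375). The one in the fixture is largest and has a heat sink. The pawl tab is at (314,140), the yellow tray at (421,165) and the white one at (173,160). A close crop will check this choice.

```bash
python3 - <<'E'
from h import *
crop('t0',270,95,360,235,4,'c_top'); crop('s0',225,200,400,290,4,'c_side')
a=cv2.imread('pics/c_top.png');b=cv2.imread('pics/c_side.png')
o=np.zeros((560,360+420,3),np.uint8);o[:,:360]=a;o[:216,360:]=cv2.resize(b,(420,216))
cv2.imwrite('pics/c_top.png',o)
cv2.imwrite('pics/c_side.png',b)
E
```

```text
(no output)
```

View pics/c_top.png

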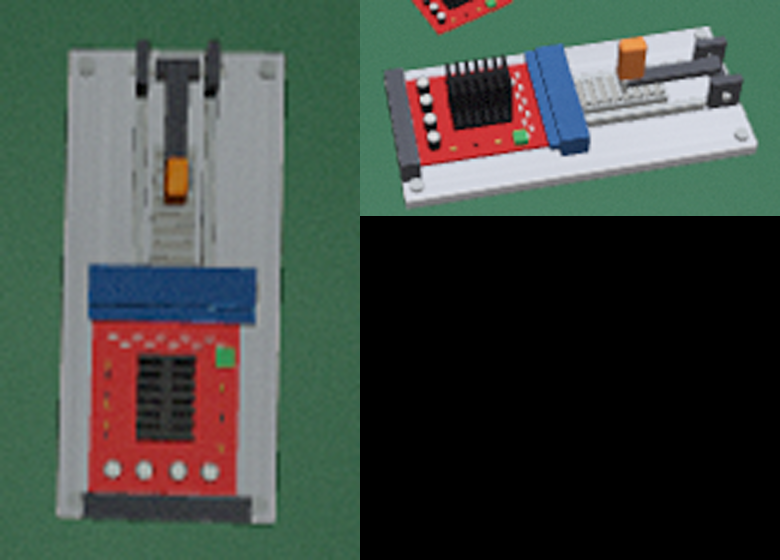

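View pics/c_side.png

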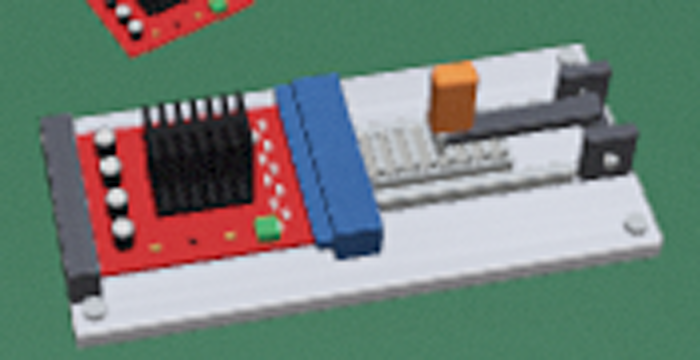

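The crops confirm it: the seated red board has the black sink (top view 311.5,194.5), and the orange tab is at (314,139).

```bash
python3 - <<'E'
from h import *
z=np.load('pics/t0.npz');p,d=z['p'].astype(int),z['d']
zs=np.load('pics/s0.npz');ps,ds=zs['p'].astype(int),zs['d']
def cloud(n,p,d,m):
    vv,uu=np.nonzero(m&(d>0));return np.array([w(n,d,u,v) for u,v in zip(uu,vv)])
def box(n,c):
    print(n,len(c),'min',np.percentile(c,3,0).round(1),'max',np.percentile(c,97,0).round(1),'med',np.median(c,0))
for n,p_,d_ in(('top',p,d),('side',ps,ds)):
    R,G,B=p_[...,0],p_[...,1],p_[...,2]
    c=cloud(n,p_,d_,(R>160)&(G>80)&(G<0.7*R)&(B<70)&(R>G*1.4)); c=c[(c[:,2]>45)&(c[:,2]<85)]; box(n+' tab',c)
    t=c[c[:,2]>72]; len(t) and box(' tabtop',t)
    c=cloud(n,p_,d_,(R>150)&(G>120)&(B<90)); box(n+' tray',c)
    rc=cv2.minAreaRect(c[:,:2].astype(np.float32)); print(rc)
    blk=cloud(n,p_,d_,(p_.max(2)<75)); c=blk[(blk[:,2]>40)&(abs(blk[:,1]+60)<60)]; c=c[(c[:,0]>380)&(c[:,0]<520)]; c=c[c[:,2]>54]; 
    if len(c): box(n+' sink',c); print(cv2.minAreaRect(c[:,:2].astype(np.float32)))
    c=cloud(n,p_,d_,(B>90)&(R<60)&(B>G*1.4)); c=c[(c[:,2]>20)&(c[:,0]>450)&(c[:,0]<600)&(abs(c[:,1]+70)<100)]
    if len(c): box(n+' bar',c); print(cv2.minAreaRect(c[c[:,2]>np.percentile(c[:,2],60)][:,:2].astype(np.float32)))
print('plate',[w('top',d,270+a/4,95+b/4,10) for a,b in((68,52),(284,52),(58,517),(275,522))])
print('tabtop',w('top',d,314,139.2),w('top',d,314,139.2,76),'sink',w('top',d,311.5,194.5,63), w('top',d,311.5,194.5))
E
```

```text
top tab 39 min [595.5 -46.6  72.1] max [610.2 -38.4  77.2] med [603.9 -42.5  75.2]
 tabtop 37 min [595.5 -46.6  72.6] max [610.2 -38.4  77.2] med [603.9 -42.4  75.4]Traceback (most recent call last):
  File "<stdin>", line 12, in <module>
  File "<stdin>", line 5, in cloud
  File "h.py", line 10, in w
    c=r.get_calibration(n);K=np.array(c['K']);T=np.array(c['world_from_camera'])
ValueError: time passes only in moves, steps and waits
```

```bash
python3 - <<'E'
s=open('h.py').read().replace("def w(","C={n:r.get_calibration(n) for n in('top','side')}\ndef w(").replace("c=r.get_calibration(n);","c=C[n];")
open('h.py','w').write(s)
E
python3 - <<'E'
from h import *
def cloud(n,d,m):
    vv,uu=np.nonzero(m&(d>0));return np.array([w(n,d,u,v) for u,v in zip(uu,vv)]).reshape(-1,3)
def box(n,c):
    if len(c)<4: print(n,len(c));return
    print(n,len(c),'min',np.percentile(c,3,0).round(1),'max',np.percentile(c,97,0).round(1)); print('   ',np.round(sum(map(list,[x if hasattr(x,'__len__') else [x] for x in cv2.minAreaRect(c[:,:2].astype(np.float32))]),[]),1))
for n,f in(('top','t0'),('side','s0')):
    z=np.load('pics/%s.npz'%f);p,d=z['p'].astype(int),z['d']
    R,G,B=p[...,0],p[...,1],p[...,2]
    c=cloud(n,d,(R>160)&(G>80)&(G<0.7*R)&(B<70)); c=c[(c[:,2]>40)&(c[:,2]<85)]; box(n+' tab',c);box(' tabtop',c[c[:,2]>72])
    box(n+' tray',cloud(n,d,(R>150)&(G>120)&(B<90)))
    b=np.zeros(R.shape,bool)
    if n=='top': b[170:235,280:345]=1
    else: b[210:280,230:300]=1
    c=cloud(n,d,b&(p.max(2)<85)); box(n+' sink',c[c[:,2]>55])
    b=np.zeros(R.shape,bool); b[150:270,230:345]=1
    c=cloud(n,d,b&(B>80)&(R<60)&(B>G*1.3)); box(n+' bar',c[c[:,2]>20])
    c=cloud(n,d,b&(R>150)&(G<80)&(B<80));c=c[(c[:,2]>17)&(c[:,2]<26)&(c[:,1]<0)]; box(n+' board',c)
    if n=='top':
        print('plate',[w(n,d,270+a/4,95+b/4,10) for a,b in((68,52),(284,52),(58,517),(275,522))])
E
```

```text
top tab 39 min [595.5 -46.6  72.1] max [610.2 -38.4  77.2]
    [602.9 -42.5  15.    8.3  -0. ]
 tabtop 37 min [595.5 -46.6  72.6] max [610.2 -38.4  77.2]
    [602.9 -42.5  15.    8.3  -0. ]
top tray 5432 min [ 485.1 -355.2    1.3] max [ 633.2 -199.1   12.2]
    [626.9 -61.2 663.  204.9  72.2]
top sink 196 min [469.5 -52.   58.8] max [510.9 -23.5  65.3]
    [490.2 -37.8  41.8  28.9   0. ]
top bar 539 min [535.1 -83.2  29.2] max [560.9   0.6  36.5]
    [548.1 -41.2  88.8  28.1  88.8]
top board 974 min [442.9 -75.6  18.6] max [531.7  -1.9  23.8]
    [487.  -38.8  76.6  92.   88.7]
plate [array([684.7,  16. ,  10. ]), array([ 684.8, -103.5,   10. ]), array([426.4,  18.3,  10. ]), array([ 425.3, -100.3,   10. ])]
side tab 13 min [592.7 -47.2  72.1] max [608.8 -42.   76.6]
    [600.6 -45.5   4.9  17.3  79. ]
 tabtop 12 min [592.7 -47.2  73.1] max [606.7 -42.   76.6]
    [599.3 -45.9   4.5  15.4  72.3]
side tray 519 min [ 476.  -358.3    2.1] max [777.1 -40.5  76.3]
    [ 577.4 -204.7  324.4  572.5   42.5]
side sink 259 min [468.5 -51.9  55.7] max [510.2 -23.5  66. ]
    [489.6 -37.6  30.5  43.3  89.2]
side bar 179 min [532.8 -85.3  22.6] max [560.5  -3.   36.5]
    [546.7 -42.   89.9  28.1  89.1]
side board 882 min [441.7 -76.   19.3] max [531.6  -4.1  24.3]
    [486.5 -39.7  78.5  92.8  89.5]
```

Measurements agree with the given sizes:

| Item | Position (x, y, mm) | Top z (mm) |
|---|---|---|
| Tab | (602, -43) | 76 |
| Sink | (490, -38) | 63 |
| Yellow tray centre | about (559, -277) | – |

The fixture's yaw is about -1°. I'll move over the tab now.

Emit:
step_arm:
  plan: "0 0 2.6 25 -41 0 0; 0 0 5.2 50 -83 0 0; 0 0 7.8 74 -125 0 0; 0 0 10.4 99 -166 0 0; 0 0 13 123 -208 0 0; 0 0 15.6 148 -249 0 0; 0 0 18.2 172 -291 0 0; 0 0 20.7 197 -332 0 0"
  force: 30

```text
clock: 0.9
eef_pos: [430.8, 245.8, 245.2]
tcp_rot: [-3.141, -0.0, 3.122]
contact_force: [0.8, 0.4, 0.2]
opening: 0.997
grasp_force: 0.0
```

Emit:
step_arm:
  plan: "0 0 0 25 -42 -10 0; 0 0 0 49 -83 -20 0; 0 0 0 74 -125 -40 0; 0 0 0 98 -166 -60 0; 0 0 0 123 -208 -80 0; 0 0 0 147 -249 -95 0; 0 0 0 171 -291 -95 0; 0 0 0 171 -291 -95 0"

```text
clock: 1.7
eef_pos: [603.4, -47.7, 149.3]
tcp_rot: [-3.14, 0.001, 3.117]
contact_force: [0.1, 0.4, 0.5]
opening: 1.002
grasp_force: 0.0
```

Emit:
step_arm:
  plan: "0 0 0 0 0 -40 0; 0 0 0 0 0 -40 0; 0 0 0 0 0 -40 0"

```text
clock: 2.0
eef_pos: [600.3, -42.6, 110.0]
tcp_rot: [3.141, -0.003, 3.12]
contact_force: [-0.4, 0.6, -0.1]
opening: 0.998
grasp_force: 0.0
```

```bash
python3 - <<'E'
from h import *
save('side','s1');save('top','t1')
s=r.sense();print(s['eef_pos'],s['tcp_rot'])
crop('s1',225,120,425,290,4,'c1')
cv2.imwrite('pics/c1.png',cv2.resize(cv2.imread('pics/c1.png'),(700,595)))
E
```

```text
[601.89273296 -42.59816202 111.60947832] [-3.14156909e+00  1.12191606e-03  3.12093844e+00]
```

View pics/c1.png

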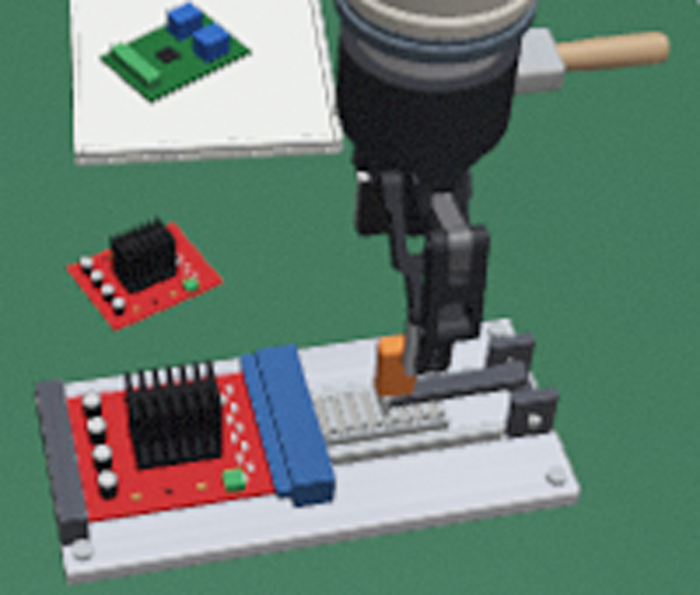

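The crop shows the open fingers straddling the tab at (395,365) from above; the alignment is consistent with the measured x and y. Next I descend and close.

Emit:
step_arm:
  plan: "0 0 0 0 0 -20 0; 0 0 0 0 0 -38 0; 0 0 0 0 0 -50 0; 0 0 0 0 0 -54 0; 0 0 0 0 0 -54 0; 0 0 0 0 0 -54 120; 0 0 0 0 0 -54 255; 0 0 0 0 0 -54 255"
  force: 25

```text
clock: 2.9
eef_pos: [601.9, -43.3, 56.9]
tcp_rot: [-3.142, 0.001, 3.12]
contact_force: [0.3, -0.1, 0.3]
opening: 0.518
grasp_force: 0.0
```

Emit:
step_arm:
  plan: "0 0 0 0 0 0 255; 0 0 0 0 0 0 255; 0 0 0 0 0 0 255; 0 0 0 0 0 0 255; 0 0 0 0 0 0 255; 0 0 0 0 0 0 255"

```text
clock: 3.5
eef_pos: [601.4, -41.9, 56.4]
tcp_rot: [3.14, -0.0, 3.12]
contact_force: [0.1, 7.8, 2.3]
opening: 0.141
grasp_force: 27.4
```

Opening is 12 mm, so the tab is gripped. I'll swing it up along its arc.

Emit:
step_arm:
  plan: "0 3 0 2 0.5 3.5 255; 0 6 0 4 1 7 255; 0 9 0 6 1 10 255; 0 12 0 8 1 13.5 255; 0 15 0 10 1 16.5 255; 0 15 0 10 1 16.5 255; 0 15 0 10 1 16.5 255; 0 15 0 10 1 16.5 255"

```text
clock: 4.3
eef_pos: [610.8, -41.7, 73.0]
tcp_rot: [-3.137, -0.263, 3.12]
contact_force: [-3.3, 2.0, 4.6]
opening: 0.139
grasp_force: 27.5
```

Emit:
step_arm:
  plan: "0 0 0 0 0 0 255; 0 0 0 0 0 0 255; 0 0 0 0 0 0 255; 0 0 0 0 0 0 255; 0 0 0 0 0 0 255; 0 0 0 0 0 0 255; 0 0 0 0 0 0 255; 0 0 0 0 0 0 255"

```text
clock: 5.1
eef_pos: [610.8, -41.8, 72.9]
tcp_rot: [-3.137, -0.263, 3.119]
contact_force: [-4.9, 3.8, 6.0]
opening: 0.134
grasp_force: 27.5
```

```bash
python3 - <<'E'
from h import *
save('side','s2')
crop('s2',225,120,425,290,4,'c2')
cv2.imwrite('pics/c2.png',cv2.resize(cv2.imread('pics/c2.png'),(700,595)))
E
```

```text
(no output)
```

View pics/c2.png

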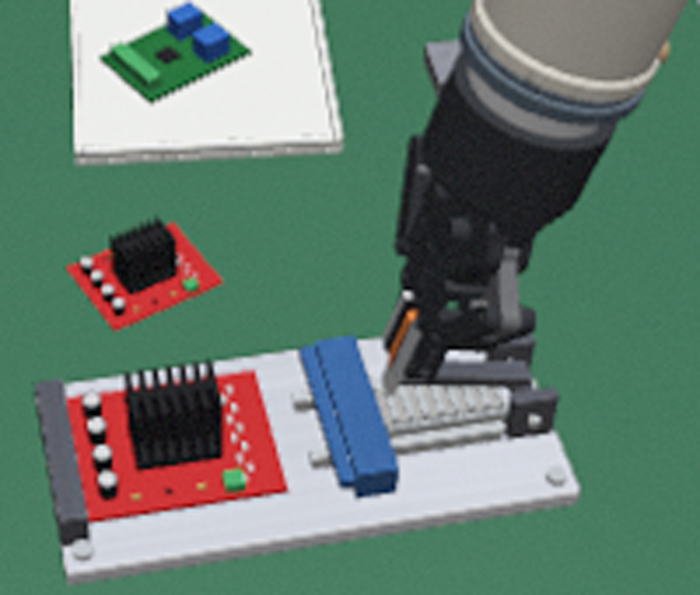

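The bar has sprung back (its left edge at crop x 245 is now at 303) and the board is still seated. I'll check the travel numerically before letting go.

```bash
cat >> h.py <<'E'
def bar(f):
    z=np.load('pics/%s.npz'%f);p,d=z['p'].astype(int),z['d'];R,G,B=p[...,0],p[...,1],p[...,2]
    b=np.zeros(R.shape,bool); b[200:270,280:345]=1
    vv,uu=np.nonzero(b&(B>80)&(R<60)&(B>G*1.3)&(d>0))
    c=np.array([w('side',d,u,v) for u,v in zip(uu,vv)]);c=c[c[:,2]>20]
    return np.percentile(c,[2,50,98],0).round(1)
E
python3 -c "
from h import *
print(bar('s0'),bar('s2'))"
```

```text
[[532.5 -85.4  21.5]
 [541.7 -61.5  32.5]
 [560.7  -2.1  36.5]] [[564.2 -86.2  21.9]
 [573.5 -61.7  32.2]
 [592.7  -1.5  36.2]]
```

Travel is 32 mm, fully back. Next: lower the tab, release and rise.

Emit:
step_arm:
  plan: "0 -6 0 -4 0 -6 255; 0 -12 0 -8 0 -13 255; 0 -12 0 -8 0 -13 255; 0 -12 0 -8 0 -13 0; 0 -12 0 -8 0 -13 0; 0 -12 0 -8 0 -13 0; 0 -15 0 -10 0 -13 0; 0 -15 0 -10 0 -10 0"

```text
clock: 5.95
eef_pos: [600.3, -42.3, 62.3]
tcp_rot: [-3.142, -0.002, 3.12]
contact_force: [-0.3, 0.0, 0.6]
opening: 0.968
grasp_force: 0.0
```

Emit:
step_arm:
  plan: "0 0 0 0 0 20 0; 0 0 0 0 0 50 0; 0 0 0 -40 1 60 0; 0 0 0 -80 3 60 0; 0 0 0 -111 4 60 0; 0 0 0 -111 4 60 0; 0 0 0 -111 4 60 0"

```text
clock: 6.65
eef_pos: [491.2, -38.4, 123.5]
tcp_rot: [-3.141, 0.001, 3.12]
contact_force: [0.4, 0.4, 0.2]
opening: 0.999
grasp_force: 0.0
```

```bash
python3 - <<'E'
from h import *
save('side','s3');print(bar('s3'));s=r.sense();print(s['eef_pos'],s['tcp_rot'],s['opening'],s['contact_force'])
crop('s3',225,120,425,290,4,'c3')
cv2.imwrite('pics/c3.png',cv2.resize(cv2.imread('pics/c3.png'),(700,595)))
E
```

```text
[[ 5.641e+02 -8.590e+01  2.180e+01]
 [ 5.735e+02 -6.390e+01  3.230e+01]
 [ 5.927e+02 -2.000e-01  3.640e+01]]
[492.05581994 -38.40864401 123.44950857] [-3.14139472e+00  1.37413495e-03  3.12003289e+00] 0.9983100843606114 [-0.33284485 -0.08782205 -0.18958263]
```

View pics/c3.png

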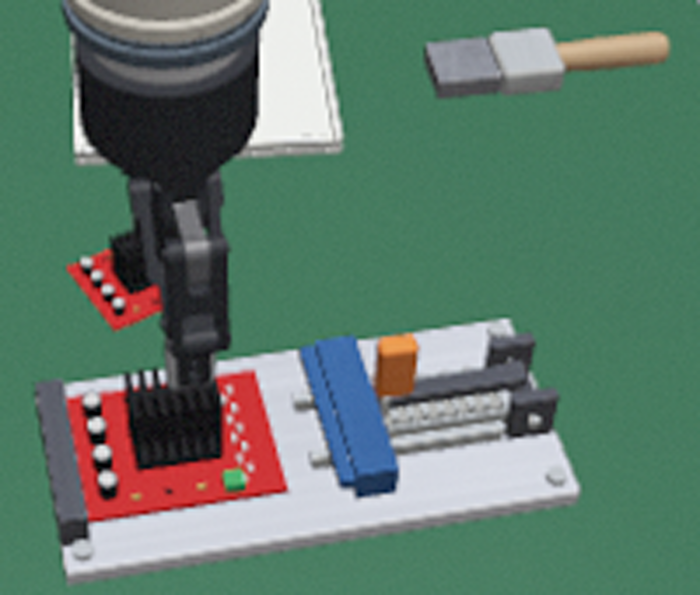

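The bar stays back, the tab is down, the board is seated and the fingers are over the sink. Now descend and grip.

Emit:
step_arm:
  plan: "0 0 0 -1 0 -25 0; 0 0 0 -1 0 -50 0; 0 0 0 -1 0 -68 0; 0 0 0 -1 0 -77 0; 0 0 0 -1 0 -77 0; 0 0 0 -1 0 -77 100; 0 0 0 -1 0 -77 255; 0 0 0 -1 0 -77 255"
  force: 40

```text
clock: 7.5
eef_pos: [490.2, -38.3, 46.6]
tcp_rot: [-3.141, 0.002, 3.12]
contact_force: [-0.6, 1.0, 0.2]
opening: 0.514
grasp_force: 0.0
```

Emit:
step_arm:
  plan: "0 0 0 0 0 0 255; 0 0 0 0 0 0 255; 0 0 0 0 0 0 255; 0 0 0 0 0 0 255; 0 0 0 0 0 0 255; 0 0 0 0 0 0 255"

```text
clock: 8.1
eef_pos: [490.0, -38.3, 46.6]
tcp_rot: [-3.141, 0.001, 3.12]
contact_force: [-1.6, 0.5, 5.6]
opening: 0.346
grasp_force: 40.0
```

Opening is 29.4 mm, so the sink is gripped. I'll lift straight up.

Emit:
step_arm:
  plan: "0 0 0 0 0 4 255; 0 0 0 0 0 10 255; 0 0 0 0 0 20 255; 0 0 0 0 0 35 255; 0 0 0 0 0 55 255; 0 0 0 0 0 75 255; 0 0 0 0 0 80 255; 0 0 0 0 0 80 255"

```text
clock: 8.9
eef_pos: [489.8, -38.2, 126.7]
tcp_rot: [-3.142, 0.002, 3.12]
contact_force: [-0.8, 0.7, -2.2]
opening: 0.347
grasp_force: 40.0
```

```bash
python3 - <<'E'
from h import *
save('side','s4');print(bar('s3'));p,d=save('top','t4')
a=np.vstack([cv2.resize(np.load('pics/s4.npz')['p'][120:400,225:425+30],None,fx=1,fy=1)]);b=p[100:380,260:480]
cv2.imwrite('pics/c4.png',cv2.resize(np.hstack([a,b])[:,:,::-1],None,fx=1.75,fy=1.75))
# tray outline from untouched first picture
z=np.load('pics/t0.npz');q,d=z['p'].astype(int),z['d']
m=((q[...,0]>150)&(q[...,1]>120)&(q[...,2]<90));m[:,:360]=0
vv,uu=np.nonzero(m);c=np.array([w('top',d,u,v,4) for u,v in zip(uu,vv)])
print(cv2.minAreaRect(c[:,:2].astype(np.float32)))
s=r.sense();print(s['eef_pos'],s['contact_force'])
E
```

```text
[[ 5.641e+02 -8.590e+01  2.180e+01]
 [ 5.735e+02 -6.390e+01  3.230e+01]
 [ 5.927e+02 -2.000e-01  3.640e+01]]
((559.8147583007812, -278.8427429199219), (160.21295166015625, 169.80747985839844), 2.9436967372894287)
[488.89591733 -38.20564329 125.31745869] [-0.27815462 -0.10332065 -2.19235748]
```

View pics/c4.png

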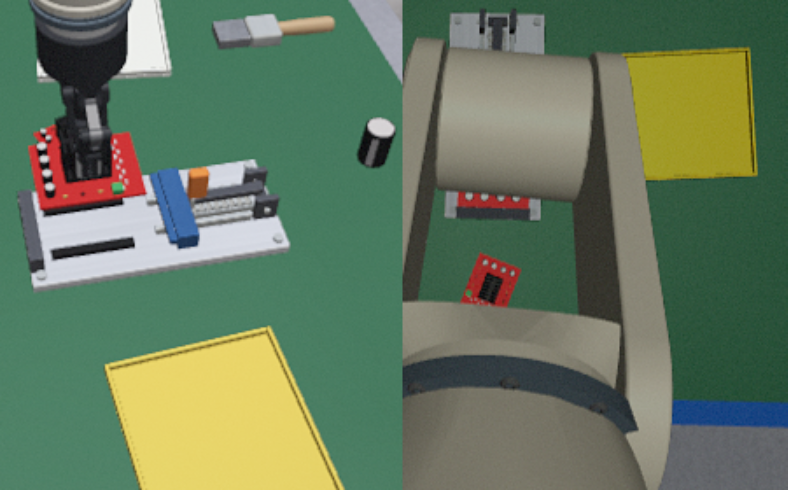

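The board is lifted level and the bar is still back. Tray outline measures 160 × 170 mm, centred at (560,-279). I'll carry the board there.

Emit:
step_arm:
  plan: "0 0 0.5 9 -30 0 255; 0 0 1 18 -62 0 255; 0 0 1.5 28 -97 0 255; 0 0 2 38 -132 0 255; 0 0 2.5 48 -167 0 255; 0 0 3 58 -200 0 255; 0 0 4 66 -227 0 255; 0 0 4 70 -240 0 255"

```text
clock: 9.8
eef_pos: [559.3, -280.2, 124.3]
tcp_rot: [3.141, -0.001, -3.094]
contact_force: [0.4, 0.5, -2.2]
opening: 0.344
grasp_force: 40.2
```

Emit:
step_arm:
  plan: "0 0 0 0 0 0 255; 0 0 0 0 0 -20 255; 0 0 0 0 0 -40 255; 0 0 0 0 0 -60 255; 0 0 0 0 0 -76 255; 0 0 0 0 0 -85 255; 0 0 0 0 0 -88 255; 0 0 0 0 0 -88 255"

```text
clock: 10.6
eef_pos: [559.5, -278.0, 37.7]
tcp_rot: [3.141, -0.0, -3.093]
contact_force: [0.3, -0.4, -1.7]
opening: 0.342
grasp_force: 40.2
```

Emit:
step_arm:
  plan: "0 0 0 0 0 -1 255; 0 0 0 0 0 -2 255; 0 0 0 0 0 -3 255; 0 0 0 0 0 -4 255; 0 0 0 0 0 -4 255; 0 0 0 0 0 -4 255"

```text
clock: 11.2
eef_pos: [559.4, -278.3, 33.8]
tcp_rot: [-3.142, 0.0, -3.093]
contact_force: [0.1, 0.2, -2.1]
opening: 0.343
grasp_force: 40.2
```

Emit:
step_arm:
  plan: "0 0 0 0 0 -0.5 255; 0 0 0 0 0 -1 255; 0 0 0 0 0 -1 255; 0 0 0 0 0 -1 255"

```text
clock: 11.6
eef_pos: [559.4, -278.2, 32.7]
tcp_rot: [3.142, -0.0, -3.093]
contact_force: [0.1, -0.8, -1.3]
opening: 0.344
grasp_force: 40.2
```

Emit:
step_arm:
  plan: "0 0 0 0 0 -0.5 255; 0 0 0 0 0 -1 255; 0 0 0 0 0 -1 255; 0 0 0 0 0 -1 255"

```text
clock: 12.0
eef_pos: [559.4, -278.2, 32.6]
tcp_rot: [3.142, 0.0, -3.093]
contact_force: [-3.5, 1.3, 7.4]
opening: 0.344
grasp_force: 41.4
```

Contact with the floor: force went from -2 to +7 N and z stopped. Release and retreat.

Emit:
step_arm:
  plan: "0 0 0 0 0 0.5 255; 0 0 0 0 0 0.5 150; 0 0 0 0 0 0.5 60; 0 0 0 0 0 0.5 0; 0 0 0 0 0 0.5 0; 0 0 0 0 0 0.5 0; 0 0 0 0 0 0.5 0; 0 0 0 0 0 15 0"

```text
clock: 12.8
eef_pos: [558.2, -277.6, 45.6]
tcp_rot: [3.14, -0.003, -3.093]
contact_force: [-0.1, -0.0, 0.1]
opening: 1.002
grasp_force: 0.0
```

Emit:
step_arm:
  plan: "0 0 0 0 0 30 0; 0 0 0 0 0 70 0; 0 0 0 0 0 110 0; 0 0 0 0 -40 140 0; 0 0 0 0 -80 150 0; 0 0 0 0 -120 150 0; 0 0 0 0 -150 150 0; 0 0 0 0 -150 150 0"

```text
clock: 13.6
eef_pos: [559.0, -432.0, 198.1]
tcp_rot: [-3.139, 0.001, -3.096]
contact_force: [0.7, -0.1, -0.6]
opening: 1.003
grasp_force: 0.0
```

```bash
python3 - <<'E'
from h import *
p,d=save('side','s5');print(bar('s5'));q,_=save('top','t5')
print(r.sense()['eef_pos'],r.sense()['contact_force'])
cv2.imwrite('pics/c5.png',cv2.resize(np.hstack([p[180:,225:435],q[90:330,260:480]])[:,:,::-1],None,fx=1.8,fy=1.8))
R,G,B=[p[...,i].astype(int) for i in range(3)]
m=(R>150)&(G<80)&(B<80);m[:285]=0;m[:,:280]=0;m[:,430:]=0
vv,uu=np.nonzero(m&(d>0));c=np.array([w('side',d,u,v) for u,v in zip(uu,vv)])
if len(c):
    print(np.percentile(c,[3,50,97],0)); A=np.c_[c[:,:2]-c[:,:2].mean(0),np.ones(len(c))];print(np.linalg.lstsq(A,c[:,2],rcond=None)[0])
E
```

```text
[[564.  -86.   22.7]
 [573.6 -64.6  33. ]
 [591.8 -13.9  36.9]]
[ 559.09028008 -428.35737095  197.31356145] [0.23172715 0.55019812 0.03662573]
[[ 511.8   -316.7      4.874]
 [ 550.7   -292.       7.4  ]
 [ 605.7   -239.8     10.   ]]
[-5.97811662e-03 -4.31742657e-02  8.03274588e+00]
```

View pics/c5.png

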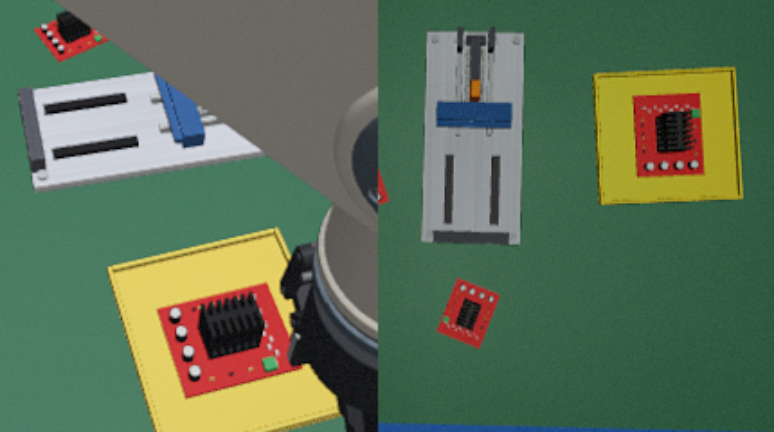

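The red board lies flat and centred in the yellow tray (top z about 7 mm). The bar is back and the gripper is clear.

```bash
python3 -c "
from rig import r
print(r.sign_off())"
```

```text
the job is handed in; nothing more can be done
None
```

The job is handed in at about 14 s on the robot's clock: the bar sprang back its full 32 mm with the red board still seated, and the board was then set down flat in the yellow tray with the gripper clear.

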